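# Fit the strainer disc and screw the union ring over it

## Robot

A 7-joint arm with a two-finger parallel gripper is mounted at the origin on a cart in front of the work surface, level with it; the furniture and walls round the work are solid. World frame = base frame: x ahead of the robot, y to its left, z up, the work surface at z = 0. Lengths are in m, angles in rad, forces in N, time in s.
With the tool pointing down it reaches from about 0.4 to 0.85 m from the base axis. Payload 10.4 kg.
Tool frame: the origin (TCP) lies on the centre line of the jaws, within the pads' length; the fingertips stand r.tip_extent ahead of it and the grasp point (between the pads) lies 8 mm behind it (r.tip_extent is the distance from the TCP to the fingertips, in m); z points along the fingers, y is the direction in which the jaws open and shut (so a half turn about z gives the same grasp; the last joint's range is limited). The gripper opens to 87 mm and grips with 3 to 60 N. Pads are 19 mm wide; open, the fingers measure 117 mm over their backs; the gripper's body (75 mm by 190 mm) begins 51 mm behind the grasp point.
Start: joints at [1.324, 0.332, -0.065, 1.46, 0.022, 1.35, -0.088], TCP at [0.139, -0.609, 0.234] pointing down, gripper open.
Joint ranges: [-2.6, 2.6], [-0.5, 2.12], [-1.47, 1.34], [0.16, 2.42], [-1.27, 4.41], [0.06, 2.06], [-2.6, 2.6]. Speed limits (rad/s): [2.22, 2.22, 2.79, 2.79, 3.14, 3.14, 3.14].

## Interface

Orientations are given as a unit quaternion [x, y, z, w].
In Python, from bench import r gives the robot as it stands.
- The arm moves only by the shell command python3 -m jog 'ROWS' [FORCE]. ROWS is JSON, a list of rows, each a list of 7 numbers: the shift along the tool's x, y, z in cm, then the turn, a rotation vector about the tool's x, y, z in rad, then the opening, from -1 (shut) to 1 (fully open). In form: [[tx, ty, tz, wx, wy, wz, jaw], ...]. A call has 1 to 20 rows; each row shifts and turns the commanded pose from where the row before left it, along the tool's axes as they then stand; what a row does not reach is not made up. A row lasts 1/8 s, in which the tool goes at most 62.5 mm and 10.7 degrees, less where a joint would pass 70% of its speed; a pose out of reach is approached as far as the arm can. A call with a gripper value outside its range is refused whole. The fingers move at their own pace and stop on an object; FORCE is the grip in N (left out, the last holds). Time passes only in rows, so rows that do not move let the fingers close. It gives the time, the measured TCP pose, the force and the opening at its end, in the units of the state.
- r.read_state(): the state, without advancing time (a new reading comes with each control period).
- r.camera(name): name is "side" or "top" or "wrist"; returns a dict with "frame" (400x640x3 uint8, red, green, blue), "fx", "fy", "cx", "cy" (pixels), "camera_from_world" (4x4, takes a point from world to camera coordinates). Camera axes: x right, y down, z forward; pixel columns grow to the right and rows downward; lengths in m; the calibration is good to about 2 mm. The wrist camera is an equidistant fisheye: a pixel r from the principal point sees the ray r / f radians off the axis. A picture is of the moment at which its call begins. There is no depth.
- r.close_job(): hands the job in, once; it reports no verdict.
Trained networks look in a picture, given as the dict that the camera call returned (one of the last four; its "shot" number tells which), for a name from the list of things; names that differ only in an ending like _2 or _b are one class to them, and where a whole thing is asked for, a point or a joint stands for the part that bears it (a point fixed in the world has none). Each returns a list of dicts, best first, with "score" (0 to 1); they miss things now and then, are a little off and sometimes report something else, mostly with a low value. They report only what shows in the picture. A call takes as long as a camera call. They do not tell look-alikes from the thing itself.
- r.search_frame(picture, thing): "rect" ([left, top, right, bottom] in pixels, round what is visible of it).
The state is a dict: "time": time; "joint_positions": joint angles; "joint_vel": joint speeds; "joint_torque": joint torques, N m; "ee_pos": TCP position; "eef_rot": TCP orientation; "ft_force": force on the tool from outside, world axes, zero at the start; "torque": the same for the moment, N m; "width": finger opening in m.
Only numpy, scipy, OpenCV 4.12 (cv2) and the standard library are available. Lean on these libraries where they do the work, as an engineer would, in place of code of your own. Each camera call takes 0.05 s, during which the arm holds its last target.

## Task

Put the loose strainer disc into the mouth of the strainer housing, flat on its seat, and let go of it; then put the hexagonal union ring over it and screw the ring on clockwise until it holds the disc down snugly with about 25 N. Do not over-tighten: more than 45 N on the disc bends it. Let go of everything and leave the nut, the bolt and the bush on the bench where they are.

Things in the scene. Friction and masses are not known exactly. Their poses are not given: they have to be found in the camera images.
- housing: Strainer housing bolted to the bench: square foot plate 76 by 76 by 10 mm, grey round body (68 mm) up to 32 mm, pipe stubs reaching 50 mm from the axis along +y and -y at 21 mm height, upright steel neck of 47 mm diameter from 32 mm up to its rim at 55 mm, tapered to 41 mm in the last 4 mm. Origin: on the neck's axis, at the bench surface; z up.
- mouth (a point): Centre of the housing's mouth, at the height of the rim. The bore is 36 mm wide. In it, 4.5 to 5.1 mm below the rim, lies a firm ring-shaped rubber seat for the disc; its height differs each time and is not measured.
- thread_gap (a point): Outside of the neck, 26 mm from its axis on the housing's +x side, 4 mm below the rim: middle of a 40-degree gap between thread ridges; two more at 120 degrees to either side. Clockwise (from above) of each gap runs a ridge 2.5 mm thick, 55 mm over it, 80 degrees long, falling 6.5 mm per radian to a stop. Its underside begins 2.5 to 5.5 mm below the rim: differs each time, not measured.
- disc: Steel strainer disc, 34 mm diameter, 8 mm thick, lower edge chamfered 2 mm, with a round pull knob of 14 mm diameter on its middle that rises 20 mm above it (28 mm in all). Origin: centre of the underside, z up through the knob. About 0.15 kg. On its seat its upper face stands 2.9 to 3.5 mm above the rim. Any yaw fits; 3 to 8 N of push seats it.
- ring: Dark steel hexagonal union ring, 64 mm across flats, 74 mm over corners, 22 mm tall, about 0.25 kg, lying open side down, as it is fitted. Origin: centre of the underside, z up. Flats face 0, 60, 120 ... degrees from its x axis. Turned clockwise (from above) under the ridges it comes down 6.5 mm per radian.
- ring_flange (a point): Centre of the underside of the ring's top flange (6 mm thick, 25 mm hole for the disc's knob), 16 mm above the ring's origin. Lowered through the gaps it rests on the disc. From a gap's middle it turns freely till, at 0.6 to 1.2 rad clockwise, the thread draws it down on the disc; from there each 0.1 rad adds 15 to 25 N on the disc. It stays by itself.
- ring_lug (a point): Inner end, on its axis, of one of three round lugs (5 mm diameter) in the ring's skirt, 25.4 mm from the ring's axis on its +x side, 2.75 mm above its underside; the others are 120 degrees to either side. A black line on top marks each. They go down through the gaps and then, turned clockwise, under the ridges.
- nut: Steel hexagon nut, 30 x 34 x 16 mm, a bystander. Origin: centre of the underside.
- bolt: Hexagon-head bolt 72 mm long, lying, a bystander. Origin: centre of the underside. Beyond it, to the left, stands the bench vise, 270 mm tall (x 0.2 to 0.55, y above -0.15 m): the arm must swing in clear of it, and the gripper's long side should not point at it over the housing. A shelf begins at x 0.61 m, 430 mm up.
- bush: Turned steel flanged bush, 40 mm diameter, 28 mm tall, a bystander. Origin: centre of the underside.
Mind the look-alikes: they are no part of the job. Leave any brown look-alike of the disc alone.

How it is judged:
By the outcome, as a careful person would: the job done as asked, in the order asked, and still so for the second after the job is handed in, with the robot touching nothing.
It also fails if it takes over 72 s, if anything falls off the work surface, if the arm or the gripper's body presses on something with over 40 N, if the wrist force passes 120 N, or if a joint passes its speed limit or range.

## Working session

There is one attempt and no reset: what is moved stays moved. The work goes in short steps, Python scripts to look and compute and a shell command to move; the robot and the scene stay as the last step left them, time stands still between calls to the robot, and variables do not carry over. Pictures are saved under pics/ and viewed, and the job is handed in when it is done.

```bash
ls; mkdir -p pics; cat > h.py <<'E'
import numpy as np,cv2
from bench import r
def shot(n,name):
    c=r.camera(n); cv2.imwrite('pics/'+name,c['frame'][:,:,::-1]); return c
def ray(c,u,v):
    T=np.array(c['camera_from_world']);R=T[:3,:3];o=-R.T@T[:3,3]
    x=(u-c['cx'])/c['fx'];y=(v-c['cy'])/c['fy']
    if c.get('fish'):
        rr=np.hypot(x,y);k=np.sin(rr)/max(rr,1e-9);d=np.array([x*k,y*k,np.cos(rr)])
    else: d=np.array([x,y,1.])
    return o,R.T@d
def atz(c,u,v,z):
    o,d=ray(c,u,v);return o+d*(z-o[2])/d[2]
def proj(c,p):
    T=np.array(c['camera_from_world']);q=T[:3,:3]@np.array(p)+T[:3,3]
    if c.get('fish'):
        rr=np.hypot(q[0],q[1]);th=np.arctan2(rr,q[2]);return c['cx']+c['fx']*th*q[0]/rr,c['cy']+c['fy']*th*q[1]/rr
    return c['cx']+c['fx']*q[0]/q[2],c['cy']+c['fy']*q[1]/q[2]
E
python3 - <<'E'
from h import *
s=r.read_state();print(s,r.tip_extent)
for n in ['top','side','wrist']:
    c=shot(n,n+'0.png')
    T=np.array(c['camera_from_world']);print(n,c['fx'],c['cx'],c['cy'],-T[:3,:3].T@T[:3,3],T[2,:3])
    for t in ['housing','disc','ring','bush','nut','bolt']:
        for d in r.search_frame(c,t)[:3]:print(t,np.round(d['rect'],1),round(d['score'],2))
E
```

```text
pics
{'time': 0.0, 'joint_positions': array([ 1.32439915,  0.33287652, -0.06467244,  1.46095493,  0.02163498,
        1.34986915, -0.08848906]), 'joint_vel': array([ 0.00027885,  0.0002594 ,  0.00052968,  0.00153564,  0.00083226,
        0.00012323, -0.00031667]), 'joint_torque': array([ 2.28024287e-04, -6.23256898e+01,  2.46620161e-02, -3.89900064e+01,
       -6.14329241e-02,  3.94701166e-02,  1.35487135e-04]), 'ee_pos': array([ 0.13859508, -0.6090631 ,  0.23274446]), 'eef_rot': array([ 9.93744862e-01,  1.11672071e-01, -1.32147784e-04, -6.93455500e-04]), 'ft_force': array([0.47542877, 0.7426818 , 0.36928643]), 'torque': array([0.02074801, 0.02270821, 0.00607619]), 'width': 0.08742609840873261} 0.011
top 506.00847482124743 326.61710244316447 207.12931522498698 [ 0.3622895  -0.34162856  0.89866281] [ 0.11319775  0.00245024 -0.99356946]
housing [257.6 157.8 316.3 205.5] 0.94
housing [223.1 229.6 259.3 260.7] 0.6
disc [384.3 169.  403.9 191.6] 0.8
disc [416.9 209.9 431.9 225.9] 0.8
disc [344.  172.8 360.8 191.8] 0.74
ring [289.1 237.  327.4 279.8] 0.69
bush [335.3 100.6 359.5 131.3] 0.8
[... 185 characters left out ...]
206.09724602542877 [-0.16342248 -0.34554055  0.61766789] [ 0.76206465  0.00513145 -0.64748061]
housing [269.5 195.4 319.6 234.8] 0.85
disc [402.3 230.9 417.7 248.7] 0.77
disc [347.8 288.5 369.3 307.5] 0.77
disc [372.5 205.6 386.4 221.8] 0.65
ring [295.5 250.6 327.5 282.3] 0.77
ring [335.9 173.  350.8 195.8] 0.41
bush [335.4 176.4 349.6 195.8] 0.82
nut [355.9 248.6 371.1 262.3] 0.59
nut [239.6 244.5 271.9 266.4] 0.45
bolt [238.  243.2 272.4 264.1] 0.73
bolt [294.  251.2 326.6 281.8] 0.35
wrist 309.70691628693146 317.67062042041607 195.9429694278308 [ 0.21247099 -0.59164631  0.38495258] [-0.27275308 -0.06275194 -0.96003539]
disc [171.5   9.  194.5  34.9] 0.74
disc [232.9   0.  258.7  13.1] 0.5
```

```bash
python3 - <<'E'
import cv2
a=cv2.imread('pics/top0.png');cv2.imwrite('pics/topz.png',cv2.resize(a[90:300,200:460],None,fx=3,fy=2.8,interpolation=3)[:590])
a=cv2.imread('pics/side0.png');cv2.imwrite('pics/sidez.png',cv2.resize(a[150:330,220:440],None,fx=3.3,fy=3.3,interpolation=3))
E
```

```text
(no output)
```

View pics/topz.png

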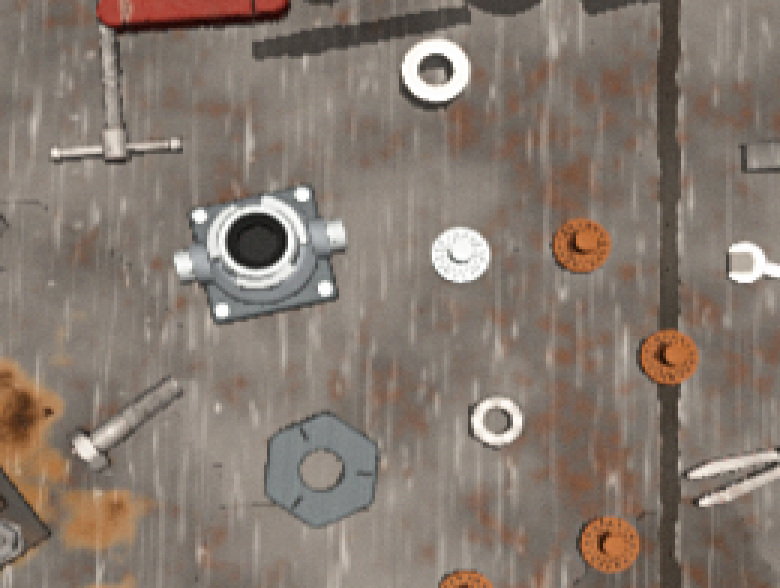

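View pics/sidez.png

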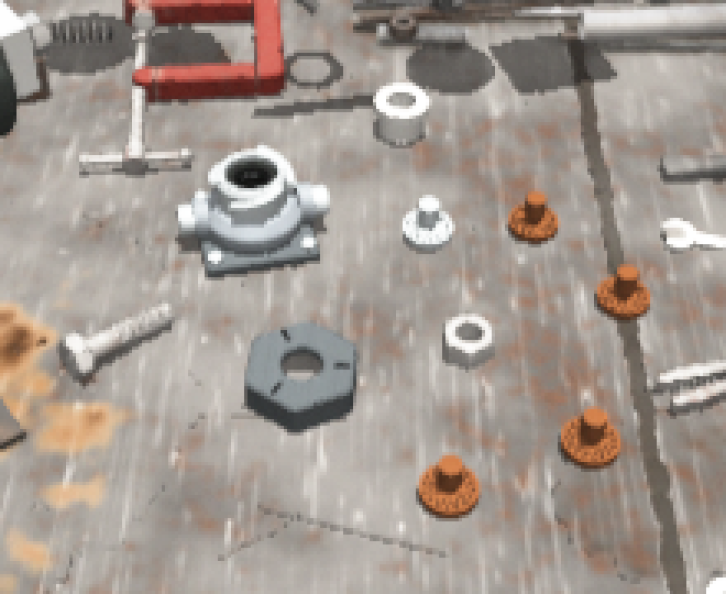

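View pics/top0.png

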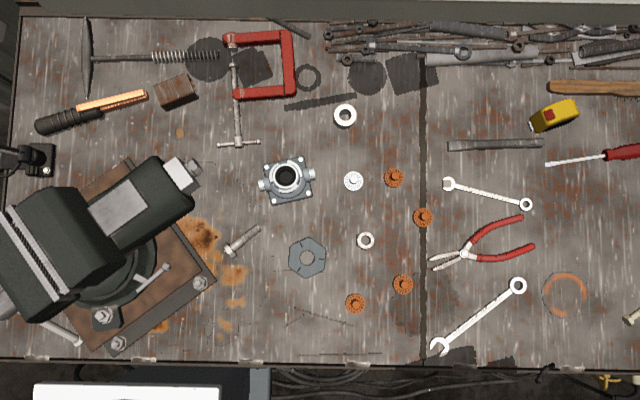

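The top view shows the steel disc (white) at about (353,181), the housing mouth at about (286,176), and the ring's hole at about (307,257). The four brown discs are look-alikes.

```bash
python3 - <<'E'
from h import *
c=r.camera('top');s=r.camera('side')
def tri(a,b):
    o1,d1=ray(c,*a);o2,d2=ray(s,*b);d1/=np.linalg.norm(d1);d2/=np.linalg.norm(d2)
    A=np.stack([d1,-d2],1);t=np.linalg.lstsq(A,o2-o1,rcond=None)[0];p,q=o1+t[0]*d1,o2+t[1]*d2
    return (p+q)/2,np.linalg.norm(p-q)
T=lambda u,v:(200+u/3,90+v/2.8)
S=lambda u,v:(220+u/3.3,150+v/3.3)
for n,a,b,z in [('mouth',T(257,240),S(250,173),.055),('knob',T(461,250),S(428,200),.028),('hole',T(322,469),S(301,363),.022)]:
    print(n,tri(a,b),atz(c,*a,z),atz(s,*b,z))
h=atz(c,*T(322,469),.022)
for m in [(365,473),(305,435),(297,500)]:
    d=atz(c,*T(*m),.022)-h;print(np.degrees(np.arctan2(d[1],d[0])),np.linalg.norm(d))
st=[atz(c,*T(*m),.021) for m in [(335,236),(183,265)]];d=st[0]-st[1];print(st,np.degrees(np.arctan2(d[1],d[0])))
e=r.read_state()
from scipy.spatial.transform import Rotation as R
M=R.from_quat(e['eef_rot']).as_matrix();w=r.camera('wrist');W=np.array(w['camera_from_world']);print(M);print(M.T@(-W[:3,:3].T@W[:3,3]-e['ee_pos']),M.T@W[:3,:3].T)
E
```

```text
mouth (array([ 0.51066925, -0.26848774,  0.05385012]), np.float64(0.0014536190395286603)) [ 0.51049457 -0.26931479  0.055     ] [ 0.50932372 -0.26791498  0.055     ]
knob (array([ 0.51034847, -0.38517368,  0.03313853]), np.float64(0.0004600240765516232)) [ 0.51122541 -0.38566384  0.028     ] [ 0.51626277 -0.38528961  0.028     ]
hole (array([ 0.3741148 , -0.30748205,  0.022184  ]), np.float64(0.0008906722416947367)) [ 0.37413017 -0.30792044  0.022     ] [ 0.37428307 -0.30702423  0.022     ]
-94.55033688413718 0.024837170083732013
26.437496137023533 0.023113582369386786
144.16780029793279 0.02371112810119232
[array([ 0.51989842, -0.31204714,  0.021     ]), array([ 0.49975487, -0.22357995,  0.021     ])] -77.17271976894203
[[ 9.75049937e-01  2.21985628e-01  4.27286522e-05]
 [ 2.21985630e-01 -9.75049936e-01 -5.76695406e-05]
 [ 2.88607604e-05  6.57158287e-05 -9.99999997e-01]]
[ 0.07582964 -0.00093646 -0.15135584] [[-8.38955274e-04 -9.60027053e-01 -2.79905973e-01]
 [ 9.99999308e-01 -1.03624543e-03  5.56861829e-04]
 [-8.24653705e-04 -2.79905312e-01  9.60027258e-01]]
```

```bash
python3 -m jog '[[2,-0.9,0.2,0,0,0,1],[3.2,-1.4,0.3,0,0,0,1],[3.2,-1.4,0.3,0,0,0,1],[3.2,-1.4,0.3,0,0,0,1],[3.2,-1.4,0.3,0,0,0,1],[3.2,-1.4,0.3,0,0,0,1],[3.2,-1.4,0.3,0,0,0,1],[3.2,-1.4,0.3,0,0,0,1],[3.2,-1.4,0.3,0,0,0,1],[3.2,-1.4,0.3,0,0,0,1],[3.2,-1.4,0.3,0,0,0,1],[3.2,-1.4,0.3,0,0,0,1],[2,-0.9,0.2,0,0,0,1],[0,0,0,0,0,-0.17,1],[0,0,0,0,0,-0.17,1],[0,0,0,0,0,-0.17,1],[0,0,0,0,0,-0.17,1],[0,0,0,0,0,-0.17,1],[0,0,0,0,0,0,1],[0,0,0,0,0,0,1]]' 20
cat >> h.py <<'E'
from scipy.spatial.transform import Rotation as Rot
def state():
    e=r.read_state();M=Rot.from_quat(e['eef_rot']).as_matrix()
    print('t%.2f'%e['time'],'p',np.round(e['ee_pos'],4),'psi %.2f'%np.degrees(np.arctan2(M[1,0],M[0,0])),'tilt',np.round(M[:2,2],4),'F',np.round(e['ft_force'],2),'T',np.round(e['torque'],3),'w %.4f'%e['width'],'j7 %.2f'%e['joint_positions'][6])
    return e,M
def togo(target,psi=None):
    e,M=state();d=M.T@(np.array(target)-e['ee_pos']);print('togo cm',np.round(d*100,2))
    if psi is not None:print('wz',np.radians(np.degrees(np.arctan2(M[1,0],M[0,0]))-psi))
E
python3 - <<'E'
from h import *
state()
c=shot('wrist','w1.png');c['fish']=1
for t in ['housing','disc','ring']:
    for d in r.search_frame(c,t)[:3]:print(t,np.round(d['rect'],1),round(d['score'],2))
for p in [(.5105,-.269,.055),(.5108,-.3855,.028),(.374,-.3075,.022)]: print(proj(c,p))
E
```

```text
time: 3.7
ee_pos: [0.483, -0.3541, 0.1966]
eef_rot: [0.86, 0.51, 0.0, 0.0]
ft_force: [0.2, 0.2, -0.2]
width: 0.0869
t3.70 p [ 0.483  -0.3541  0.1966] psi 61.34 tilt [ 0.0001 -0.    ] F [ 0.2   0.17 -0.23] T [-0.005 -0.042 -0.002] w 0.0869 j7 -0.05
housing [256.7  49.6 353.7 145.3] 0.85
disc [338.8 174.3 369.  205.3] 0.91
disc [250.3 295.3 274.2 318.8] 0.88
disc [373.1 222.  397.2 248. ] 0.87
ring [187.2 158.1 247.1 218.4] 0.84
ring [252.4  53.5 352.4 144.8] 0.22
(np.float64(301.0161954226568), np.float64(96.46147245647465))
(np.float64(355.35690128986096), np.float64(193.83269716978197))
(np.float64(214.54634524300724), np.float64(190.17545794527686))
```

View pics/w1.png

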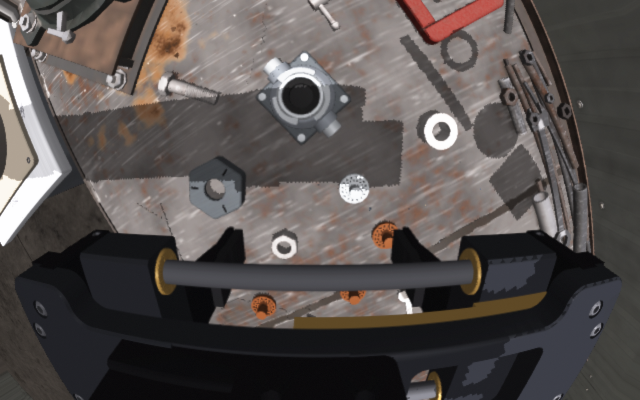

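The wrist view shows the housing mouth at (301,96), the steel disc at (354,188), and the ring at (216,187). These agree with the projections.

```bash
python3 - <<'E'
import cv2
a=cv2.imread('pics/w1.png')
h=cv2.resize(a[45:150,250:360],(440,420),interpolation=2)
g=cv2.resize(a[150:225,180:250],(350,375),interpolation=2)
d=cv2.resize(a[165:210,330:380],(350,315),interpolation=2)
import numpy as np
im=np.zeros((590,800,3),np.uint8);im[:420,:440]=h;im[:375,445:795]=g
cv2.imwrite('pics/w1z.png',im);cv2.imwrite('pics/w1d.png',d)
E
```

```text
(no output)
```

View pics/w1z.png

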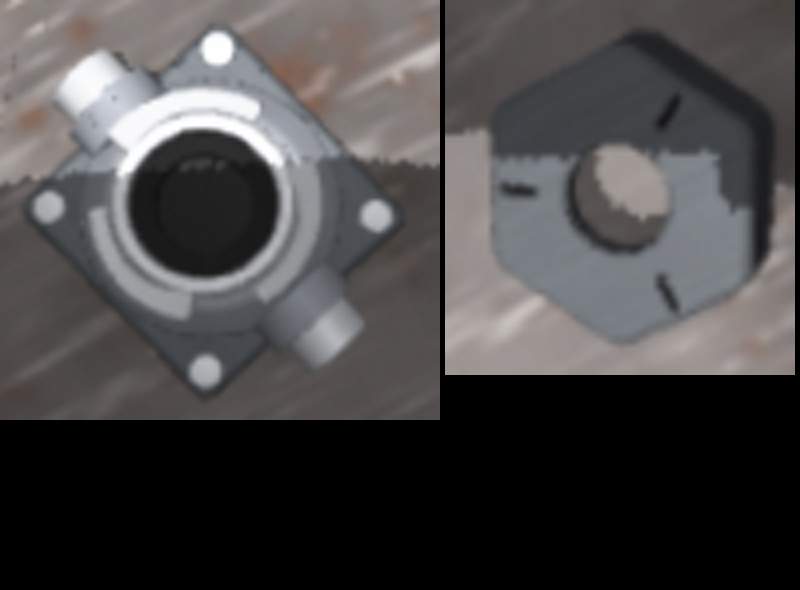

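View pics/w1d.png

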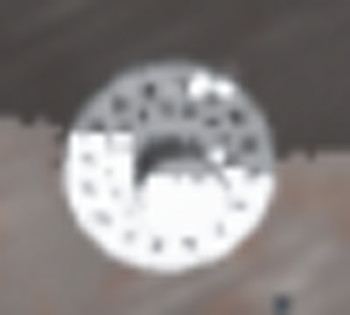

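```bash
python3 - <<'E'
from h import *
c=r.camera('wrist');c['fish']=1
Z=lambda x,y:(250+x/4-.375,45+y/4-.375)
m=atz(c,*Z(204,202),.055);print('mouth',m)
# bore ellipse fit: dark blob
g=cv2.cvtColor(c['frame'],cv2.COLOR_RGB2GRAY)
b=np.zeros_like(g);b[60:130,270:335]=(g[60:130,270:335]<60)
n,l,s,ce=cv2.connectedComponentsWithStats(b);k=1+np.argmax(s[1:,4]);
cn,_=cv2.findContours((l==k).astype(np.uint8),0,1);cn=max(cn,key=len);el=cv2.fitEllipse(cn.astype(np.float32));print(el,s[k]);m=atz(c,*el[0],.055);print('mouth',m)
for p in [(115,130),(258,108),(95,210),(190,315),(315,172),(262,295)]:
    q=atz(c,*Z(*p),.048)-atz(c,*el[0],.055);print(p,np.degrees(np.arctan2(q[1],q[0])),np.hypot(q[0],q[1]))
# yaw from foot bolts
B=[atz(c,*Z(*p),.012) for p in [(218,48),(376,215),(205,372),(48,206)]];C=np.mean(B,0);print('foot centre',C)
for q in B:print(np.degrees(np.arctan2(*(q-C)[1::-1])))
P=[atz(c,*Z(*p),.021) for p in [(85,78),(325,345)]];d=P[0]-P[1];print('pipe',np.degrees(np.arctan2(d[1],d[0])))
# ring
G=lambda x,y:(180+(x-445)/5-.4,150+y/5-.4)
# hole top rim
h=atz(c,*G(617,195),.022);print('ring hole',h)
ms=[((658,130),(680,95)),((502,186),(538,192)),((660,275),(678,312))]
for i,o in ms:
    a=atz(c,*G(*i),.022);o=atz(c,*G(*o),.022);mm=(a+o)/2-h;print(np.degrees(np.arctan2(mm[1],mm[0])),np.linalg.norm(mm))
V=[atz(c,*G(*p),.022) for p in [(632,35),(752,120),(748,268),(622,345),(492,255),(493,110)]]
V=np.array(V);C=V.mean(0);print('hexc',C)
for v in V:print(np.degrees(np.arctan2(*(v-C)[1::-1])),np.linalg.norm(v-C))
D=lambda x,y:(330+x/7-.43,165+y/7-.43)
print('disc upper face',atz(c,*D(169,166),.007),'knob top',atz(c,*D(180,205),.028))
E
```

```text
mouth [ 0.51046344 -0.26816225  0.055     ]
((300.564208984375, 95.1444091796875), (34.83321762084961, 35.60883712768555), 83.84102630615234) [ 283   78   36   36 1014]
mouth [ 0.51040512 -0.26815065  0.055     ]
(115, 130) 111.03322467631135 0.028316089585963284
(258, 108) 32.89199690728903 0.02632140748325094
(95, 210) 153.74302696769928 0.026565160138234626
(190, 315) -126.66740613393914 0.02733481096029454
(315, 172) -12.495266428312013 0.027178398931265824
(262, 295) -87.44388996441518 0.02607448745201167
foot centre [ 0.51006373 -0.26802715  0.012     ]
58.925593981127484
-30.595820792068956
-121.04001018669122
149.02499321596795
pipe 102.49665034395724
ring hole [ 0.37419354 -0.30634895  0.022     ]
24.82065423268752 0.023452522884177786
147.66137176502622 0.024121507386046924
-94.5066261411151 0.02564331198650624
hexc [ 0.37536833 -0.30587477  0.022     ]
52.29892441373196 0.03592283126743564
-2.3799883988437074 0.03601388685941077
-60.58258054241256 0.0342933993705611
-123.64365313371562 0.037306368480391636
175.62510629482045 0.03728957549172253
118.53988301291807 0.03546757552173167
disc upper face [ 0.51148215 -0.38568189  0.007     ] knob top [ 0.51060673 -0.38593584  0.028     ]
```

```bash
python3 - <<'E'
from h import *
togo((.511,-.3857,.021))
E
```

```text
t3.95 p [ 0.4828 -0.3546  0.1966] psi 61.47 tilt [ 0.     -0.0001] F [-0.72  0.39  0.02] T [-0.035 -0.069 -0.023] w 0.0869 j7 -0.04
togo cm [-1.38  3.96 17.56]
```

```bash
python3 -m jog '[[-0.34,1,1.5,0,0,0,0.2],[-0.35,1,3,0,0,0,0.2],[-0.35,1,3,0,0,0,0.2],[-0.34,0.96,2.5,0,0,0,0.2],[0,0,2.5,0,0,0,0.2],[0,0,2,0,0,0,0.2],[0,0,1,0,0,0,0.2],[0,0,0,0,0,0,0.2],[0,0,0,0,0,0,0.2]]'
python3 - <<'E'
from h import *
togo((.511,-.3857,.021))
c=shot('wrist','w2.png');c['fish']=1
print(proj(c,(.511,-.3857,.028)))
E
```

```text
time: 5.08
ee_pos: [0.5116, -0.3861, 0.0426]
eef_rot: [0.859, 0.511, 0.0, 0.001]
ft_force: [0.4, -0.5, 0.1]
width: 0.0522
t5.08 p [ 0.5116 -0.3861  0.0426] psi 61.52 tilt [ 0.0013 -0.001 ] F [ 0.37 -0.55  0.07] T [-0.034 -0.112 -0.048] w 0.0522 j7 -0.08
togo cm [ 0.01 -0.07  2.16]
(np.float64(318.7402615017234), np.float64(242.19675599079108))
```

View pics/w2.png

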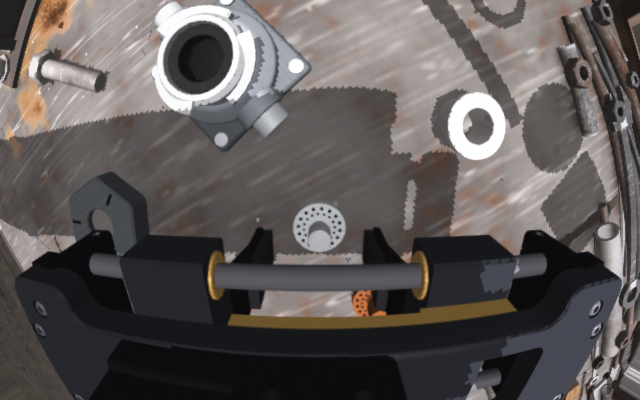

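The knob top sits at (319,241) between the fingers, as projected. Next I descend and grip.

```bash
python3 -m jog '[[0,0,1,0,0,0,0.2],[0,0,0.8,0,0,0,0.2],[0,0,0.3,0,0,0,0.2],[0,0,0,0,0,0,0.2],[0,0,0,0,0,0,-1],[0,0,0,0,0,0,-1],[0,0,0,0,0,0,-1],[0,0,0,0,0,0,-1],[0,0,0,0,0,0,-1],[0,0,0,0,0,0,-1]]' 25
python3 - <<'E'
from h import *
togo((.511,-.3857,.021))
E
```

```text
time: 6.38
ee_pos: [0.5111, -0.3858, 0.0207]
eef_rot: [0.859, 0.511, 0.0, 0.0]
ft_force: [-0.0, -0.3, 0.6]
width: 0.013
t6.38 p [ 0.5111 -0.3858  0.0207] psi 61.52 tilt [ 0.0003 -0.0002] F [-0.02 -0.35  0.63] T [-0.112 -0.151 -0.033] w 0.0130 j7 -0.09
togo cm [ 0.   -0.02 -0.03]
```

```bash
python3 -m jog '[[0,0,-1,0,0,0,-1],[0,0,-3,0,0,0,-1],[0,0,-3,0,0,0,-1],[0,0,-1,0,0,0,-1],[0,0,0,0,0,0,-1]]'
python3 - <<'E'
from h import *
togo((.5104,-.2682,.10))
c=shot('wrist','w3.png')
E
```

```text
time: 7.0
ee_pos: [0.5111, -0.3859, 0.1009]
eef_rot: [0.859, 0.511, 0.0, 0.0]
ft_force: [0.5, 0.3, -2.8]
width: 0.0128
t7.00 p [ 0.5111 -0.3859  0.1009] psi 61.52 tilt [ 0.0006 -0.0007] F [ 0.51  0.31 -2.83] T [-0.001 -0.06   0.028] w 0.0128 j7 -0.06
togo cm [10.31 -5.67  0.08]
```

View pics/w3.png

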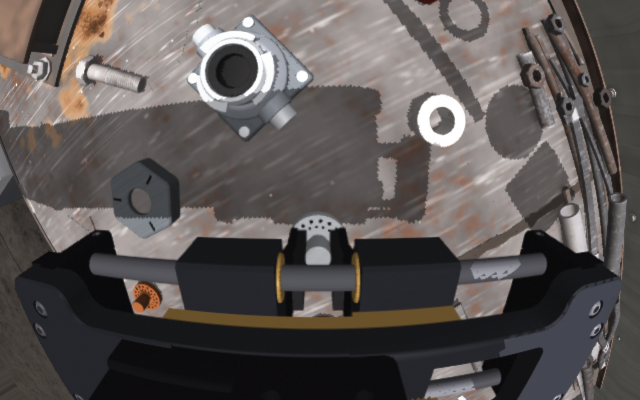

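The disc is held at (318,232). I carry it over the mouth.

```bash
python3 -m jog '[[1.3,-0.67,0,0,0,0,-1],[2.5,-1.4,0,0,0,0,-1],[2.5,-1.4,0,0,0,0,-1],[2.5,-1.4,0,0,0,0,-1],[1.5,-0.8,0,0,0,0,-1],[0,0,0.5,0,0,0,-1],[0,0,0,0,0,0,-1],[0,0,0,0,0,0,-1]]'
python3 - <<'E'
from h import *
togo((.5104,-.2682,.0807))
c=shot('wrist','w4.png');s=shot('side','s4.png')
a=c['frame'][150:300,230:400,::-1];b=s['frame'][150:250,250:350,::-1]
im=np.zeros((500,800,3),np.uint8);im[:353,:400]=cv2.resize(a,(400,353));im[:400,400:]=cv2.resize(b,(400,400));cv2.imwrite('pics/z4.png',im)
E
```

```text
time: 8.05
ee_pos: [0.51, -0.2693, 0.0953]
eef_rot: [0.86, 0.511, -0.0, -0.0]
ft_force: [0.0, -0.1, -1.0]
width: 0.0128
t8.05 p [ 0.51   -0.2693  0.0953] psi 61.43 tilt [-0.0003 -0.0001] F [ 0.02 -0.14 -0.99] T [-0.019 -0.042 -0.003] w 0.0128 j7 -0.23
togo cm [ 0.12 -0.02  1.46]
```

View pics/z4.png

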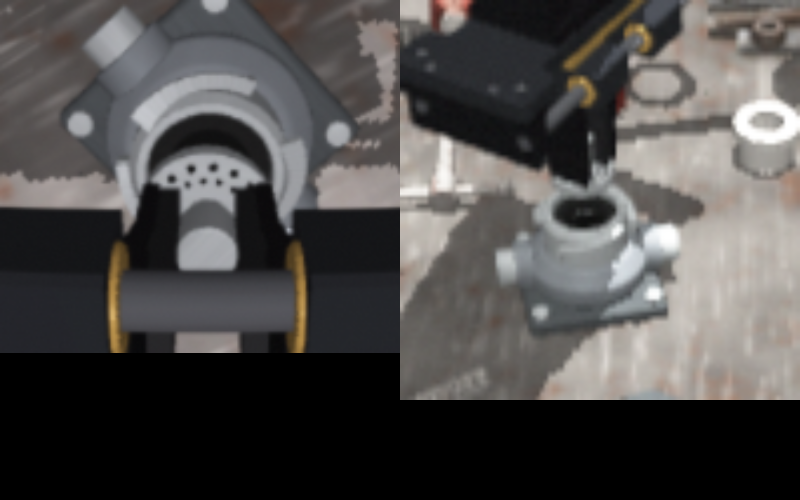

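```bash
python3 -m jog '[[0.12,-0.02,0.6,0,0,0,-1],[0,0,0.6,0,0,0,-1],[0,0,0.4,0,0,0,-1],[0,0,0.2,0,0,0,-1],[0,0,0.1,0,0,0,-1],[0,0,0,0,0,0,-1]]'
python3 - <<'E'
from h import *
togo((.5104,-.2682,.071))
E
```

```text
time: 8.9
ee_pos: [0.5107, -0.267, 0.0766]
eef_rot: [0.859, 0.511, 0.0, 0.0]
ft_force: [-0.2, 0.3, -0.4]
width: 0.0131
t8.90 p [ 0.5107 -0.267   0.0766] psi 61.52 tilt [ 0.0001 -0.0001] F [-0.18  0.35 -0.41] T [-0.029 -0.091  0.021] w 0.0131 j7 -0.24
togo cm [-0.12  0.03  0.56]
```

```bash
python3 -m jog '[[-0.08,0,0.1,0,0,0,-1],[0,0,0.1,0,0,0,-1],[0,0,0,0,0,0,-1]]'; python3 -m jog '[[0,0,0.1,0,0,0,-1],[0,0,0.1,0,0,0,-1],[0,0,0,0,0,0,-1]]'
python3 - <<'E'
from h import *
togo((.5104,-.2682,.071))
E
```

```text
time: 9.28
ee_pos: [0.5103, -0.2677, 0.0745]
eef_rot: [0.859, 0.511, -0.0, 0.0]
ft_force: [0.5, -0.1, -1.3]
width: 0.013
time: 9.65
ee_pos: [0.5104, -0.268, 0.0726]
eef_rot: [0.859, 0.511, 0.0, 0.0]
ft_force: [0.5, -2.2, -0.9]
width: 0.0134
t9.65 p [ 0.5104 -0.268   0.0726] psi 61.52 tilt [ 0.0003 -0.0004] F [ 0.52 -2.16 -0.9 ] T [-0.319 -0.196  0.001] w 0.0134 j7 -0.24
togo cm [-0.02  0.01  0.16]
```

```bash
python3 -m jog '[[-0.04,0.02,0.1,0,0,0,-1],[0,0,0,0,0,0,-1]]'; python3 -m jog '[[0,0,0.05,0,0,0,-1],[0,0,0.05,0,0,0,-1],[0,0,0,0,0,0,-1]]'
python3 - <<'E'
from h import *
togo((.5104,-.2682,.071))
E
```

```text
time: 9.9
ee_pos: [0.5102, -0.2682, 0.0714]
eef_rot: [0.859, 0.511, -0.0, -0.0]
ft_force: [1.0, -1.0, -1.7]
width: 0.0133
time: 10.28
ee_pos: [0.5103, -0.2682, 0.071]
eef_rot: [0.859, 0.511, -0.0, 0.0]
ft_force: [-2.6, 0.1, 4.5]
width: 0.0134
t10.28 p [ 0.5103 -0.2682  0.071 ] psi 61.52 tilt [ 0.     -0.0003] F [-2.64  0.05  4.45] T [0.071 0.422 0.087] w 0.0134 j7 -0.24
togo cm [ 0.01  0.01 -0.  ]
```

```bash
python3 -m jog '[[0,0,0.03,0,0,0,-1],[0,0,0,0,0,0,-1]]'
python3 - <<'E'
from h import *
state()
E
```

```text
time: 10.52
ee_pos: [0.5103, -0.2682, 0.0709]
eef_rot: [0.859, 0.511, -0.0, 0.0]
ft_force: [-3.5, 1.0, 8.8]
width: 0.013
t10.53 p [ 0.5103 -0.2682  0.0709] psi 61.52 tilt [ 0.0001 -0.0004] F [-3.54  0.99  8.82] T [ 0.14   0.714 -0.041] w 0.0130 j7 -0.24
```

```bash
python3 -m jog '[[0,0,0,0,0,0,0],[0,0,0,0,0,0,0],[0,0,0,0,0,0,0],[0,0,-1,0,0,0,0.2],[0,0,-3,0,0,0,0.2],[0,0,-4,0,0,0,1],[0,0,-4,0,0,0,1],[-3,0,-1,0,0,0,1],[-3,0,0,0,0,0,1],[-1.5,0,0,0,0,0,1],[0,0,0,0,0,0,1],[0,0,0,0,0,0,1]]'
python3 - <<'E'
from h import *
state()
c=shot('wrist','w5.png');c['fish']=1;s=shot('side','s5.png')
p=proj(c,(.5104,-.2682,.055));print(p,proj(c,(.5104,-.2682,.078)),proj(s,(.5104,-.2682,.055)))
u,v=map(int,p)
im=np.zeros((400,800,3),np.uint8);a=c['frame'][v-45:v+45,u-45:u+45,::-1];b=s['frame'][170:240,260:330,::-1]
im[:,:400]=cv2.resize(a,(400,400),interpolation=2);im[:,400:]=cv2.resize(b,(400,400),interpolation=2);cv2.imwrite('pics/z5.png',im)
togo((.3747,-.3062,.10),116)
E
```

```text
time: 12.02
ee_pos: [0.4753, -0.3327, 0.2003]
eef_rot: [0.859, 0.512, 0.0, -0.0]
ft_force: [0.4, 1.3, 0.2]
width: 0.0868
t12.03 p [ 0.4753 -0.3327  0.2003] psi 61.62 tilt [0.0003 0.0006] F [0.43 1.34 0.24] T [-0.02  -0.118  0.016] w 0.0868 j7 -0.05
(np.float64(319.1982714733941), np.float64(111.65753679687997)) (np.float64(319.34197731800504), np.float64(111.95554587864987)) (np.float64(295.92827348916694), np.float64(202.10639355927074))
t12.12 p [ 0.4753 -0.3327  0.2002] psi 61.63 tilt [0.0002 0.0005] F [-0.14  0.46  0.21] T [-0.025 -0.014 -0.001] w 0.0867 j7 -0.05
togo cm [ -2.45 -10.11  10.02]
wz -0.9488848072963697
```

View pics/z5.png

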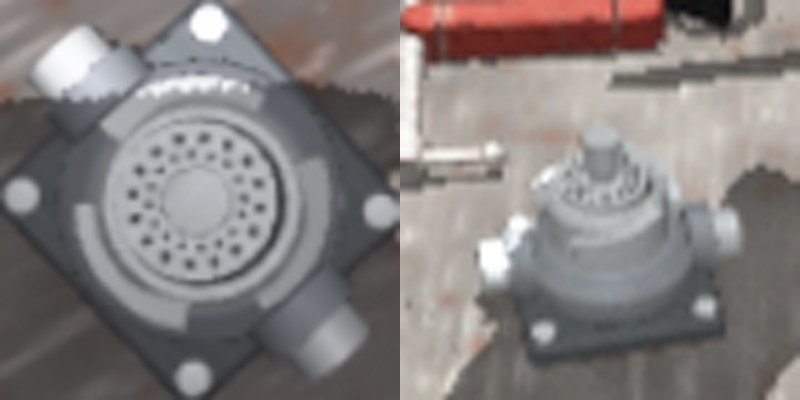

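View pics/w5.png

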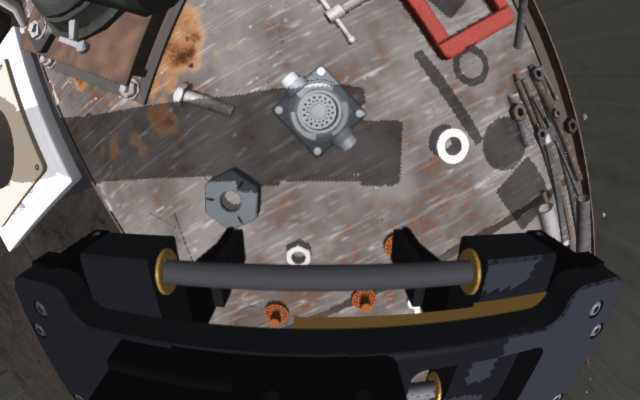

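The disc lies concentric in the mouth, with the knob at (319,111) as projected. The ring is next.

```bash
python3 -m jog '[[-0.3,-1.1,0.5,0,0,0,1],[-0.5,-2,1,0,0,0,1],[-0.5,-2,1,0,0,0,1],[-0.5,-2,1,0,0,0,1],[-0.4,-2,1,0,0,0,1],[-0.25,-1,0.5,0,0,0,1],[0,0,0,0,0,-0.16,1],[0,0,0,0,0,-0.16,1],[0,0,0,0,0,-0.16,1],[0,0,0,0,0,-0.16,1],[0,0,0,0,0,-0.16,1],[0,0,0,0,0,-0.15,1],[0,0,0,0,0,0,1],[0,0,0,0,0,0,1]]'
python3 - <<'E'
from h import *
state()
c=shot('wrist','w6.png');c['fish']=1
print(proj(c,(.3747,-.3062,.022)),proj(c,(.5104,-.2682,.055)))
E
```

```text
time: 13.88
ee_pos: [0.3741, -0.3074, 0.1503]
eef_rot: [0.532, 0.847, -0.0, 0.0]
ft_force: [0.2, 0.3, -0.3]
width: 0.0871
t13.88 p [ 0.3741 -0.3074  0.1503] psi 115.77 tilt [ 0.0002 -0.0002] F [ 0.24  0.26 -0.35] T [-0.06  -0.154 -0.03 ] w 0.0871 j7 0.99
(np.float64(319.69094656899574), np.float64(191.14356411736094)) (np.float64(468.1546549128103), np.float64(226.38022045123466))
```

View pics/w6.png

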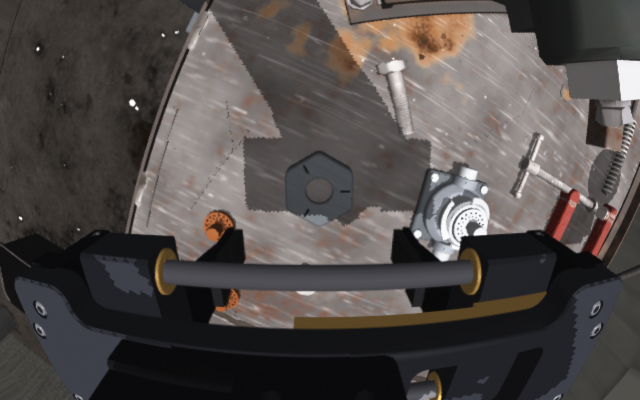

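```bash
python3 - <<'E'
import cv2
a=cv2.imread('pics/w6.png')[145:230,275:365]
a=cv2.convertScaleAbs(a,alpha=1.8,beta=20)
cv2.imwrite('pics/z6.png',cv2.resize(a,None,fx=6,fy=6,interpolation=2))
E
```

```text
(no output)
```

View pics/z6.png

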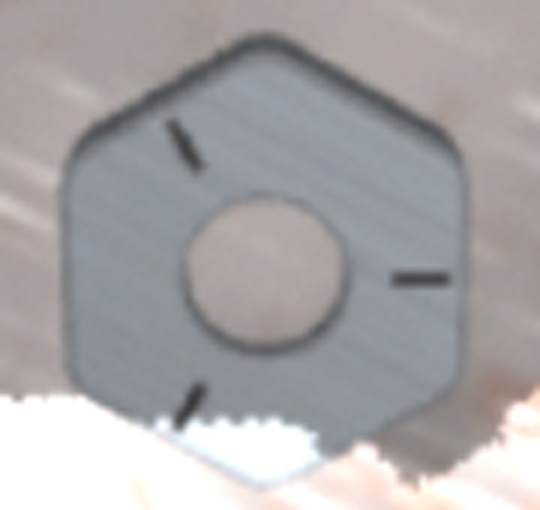

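```bash
python3 - <<'E'
from h import *
c=r.camera('wrist');c['fish']=1
Z=lambda x,y:(275+x/6-.42,145+y/6-.42)
h=atz(c,*Z(268,275),.022);print('hole',h)
for p in [(421,279),(185,144),(188,406)]:
    q=atz(c,*Z(*p),.022)-h;print(np.degrees(np.arctan2(q[1],q[0])),np.linalg.norm(q[:2]))
L=[atz(c,*Z(*p),.022) for p in [(66,180),(70,375),(467,175),(463,372)]]
for a,b in ((0,1),(2,3)):
    d=L[a]-L[b];print('side',np.degrees(np.arctan2(d[1],d[0]))-90)
print('mid',np.mean(L,0), np.linalg.norm((L[0]+L[1]-L[2]-L[3])/2))
togo((h[0],h[1],.015))
E
```

```text
hole [ 0.37400593 -0.30574554  0.022     ]
24.235396334257107 0.02395677744925068
147.22179592658932 0.024426730990285563
-94.69167323357111 0.025112513692835015
side 25.30128763304519
side 26.34579416045605
mid [ 0.37392764 -0.30610599  0.022     ] 0.06223907448797747
t13.97 p [ 0.3741 -0.3074  0.1503] psi 115.83 tilt [ 0.0001 -0.0001] F [-0.49  0.03 -0.37] T [ 0.013 -0.125  0.045] w 0.0872 j7 0.99
togo cm [ 0.16  0.07 13.53]
```

```bash
python3 -m jog '[[0.15,0.07,1.5,0,0,0,1],[0,0,3,0,0,0,1],[0,0,3,0,0,0,1],[0,0,2.5,0,0,0,1],[0,0,2,0,0,0,1],[0,0,1,0,0,0,1],[0,0,0.6,0,0,0,1],[0,0,0,0,0,0,1],[0,0,0,0,0,0,-1],[0,0,0,0,0,0,-1],[0,0,0,0,0,0,-1],[0,0,0,0,0,0,-1],[0,0,0,0,0,0,-1]]' 40
python3 - <<'E'
from h import *
state()
E
```

```text
time: 15.6
ee_pos: [0.3742, -0.306, 0.0145]
eef_rot: [0.53, 0.848, -0.0, 0.0]
ft_force: [-0.3, 0.7, 4.4]
width: 0.0637
t15.60 p [ 0.3742 -0.306   0.0145] psi 115.95 tilt [ 0.0003 -0.0004] F [-0.31  0.65  4.4 ] T [ 0.12  -0.013 -0.025] w 0.0637 j7 0.90
```

```bash
python3 -m jog '[[0,0,-1,0,0,0,-1],[0,0,-3,0,0,0,-1],[0,0,-3,0,0,0,-1],[0,0,-3,0,0,0,-1],[0,0,-1,0,0,0,-1],[0,0,0,0,0,0.075,-1],[0,0,0,0,0,0.075,-1],[0,0,0,0,0,0.075,-1],[0,0,0,0,0,0,-1]]'
python3 - <<'E'
from h import *
togo((.5104,-.2682,.12),103)
E
```

```text
time: 16.73
ee_pos: [0.3736, -0.3055, 0.1235]
eef_rot: [0.622, 0.783, 0.0, -0.001]
ft_force: [0.2, -0.3, -2.3]
width: 0.0638
t16.73 p [ 0.3736 -0.3055  0.1235] psi 103.10 tilt [-0.001   0.0009] F [ 0.17 -0.32 -2.34] T [-0.007 -0.122 -0.015] w 0.0638 j7 0.76
togo cm [ 0.53 14.17  0.34]
wz 0.001676691282587179
```

```bash
python3 -m jog '[[0.05,1,0,0,0,0,-1],[0.1,2.5,0,0,0,0,-1],[0.1,2.6,0,0,0,0,-1],[0.1,2.6,0,0,0,0,-1],[0.1,2.6,0,0,0,0,-1],[0.05,2,0,0,0,0,-1],[0.03,0.87,0,0,0,0,-1],[0,0,0,0,0,0,-1],[0,0,0,0,0,0,-1],[0,0,0,0,0,0,-1]]'
python3 - <<'E'
from h import *
togo((.5104,-.2682,.105),103)
c=shot('wrist','w7.png');c['fish']=1;s=shot('side','s7.png');t=shot('top','t7.png')
e,_=state();z=e['ee_pos'][2]-.0145
print('knob exp',proj(c,(.5104,-.2682,.078)),'ring hole exp',proj(c,(e['ee_pos'][0],e['ee_pos'][1],z+.022)))
im=np.zeros((590,800,3),np.uint8)
im[:400,:400]=cv2.resize(c['frame'][130:290,240:400,::-1],(400,400),interpolation=2);im[:400,400:]=cv2.resize(s['frame'][130:250,240:360,::-1],(400,400),interpolation=2);cv2.imwrite('pics/z7.png',im)
E
```

```text
time: 17.98
ee_pos: [0.5102, -0.2692, 0.1244]
eef_rot: [0.622, 0.783, -0.0, 0.0]
ft_force: [0.8, -0.1, -2.3]
width: 0.0639
t17.98 p [ 0.5102 -0.2692  0.1244] psi 103.02 tilt [-0.0002 -0.0005] F [ 0.83 -0.11 -2.26] T [-0.067 -0.086  0.011] w 0.0639 j7 0.49
togo cm [0.09 0.04 1.94]
wz 0.000281832361639339
t18.12 p [ 0.5106 -0.2689  0.1244] psi 103.04 tilt [ 0.0001 -0.0004] F [-0.27 -0.11 -2.56] T [-0.029 -0.11   0.038] w 0.0633 j7 0.49
knob exp (np.float64(319.72363352706617), np.float64(222.70084969048918)) ring hole exp (np.float64(320.3844696674945), np.float64(261.16616180835223))
```

View pics/z7.png

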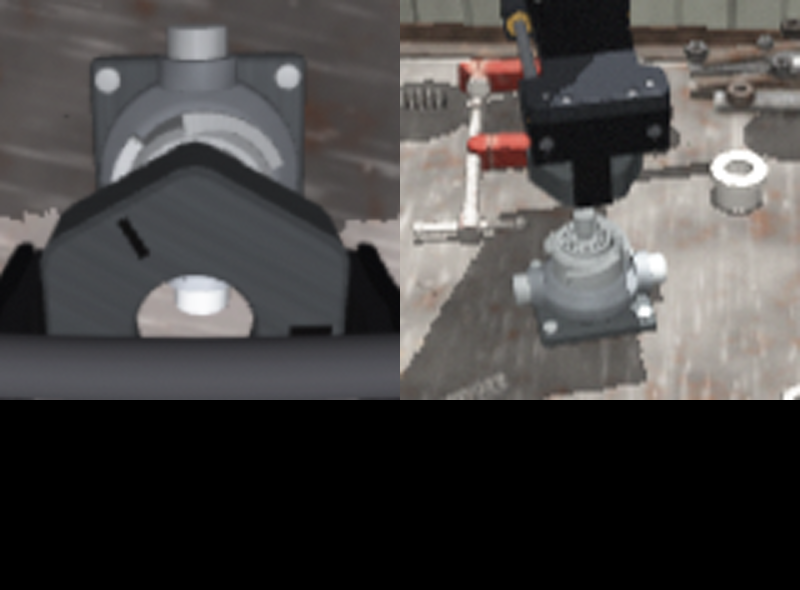

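```bash
python3 -m jog '[[0.06,0.04,1,0,0,0,-1],[0,0,1.5,0,0,0,-1],[0,0,1.2,0,0,0,-1],[0,0,0.7,0,0,0,-1],[0,0,0.3,0,0,0,-1],[0,0,0,0,0,0,-1],[0,0,0,0,0,0,-1]]'
python3 - <<'E'
from h import *
togo((.5102,-.2682,.0567),103)
c=shot('wrist','w8.png');c['fish']=1
im=np.zeros((500,800,3),np.uint8)
im[:,:500]=cv2.resize(c['frame'][150:300,250:400,::-1],(500,500),interpolation=2);s=shot('side','s8.png');im[:300,500:]=cv2.resize(s['frame'][150:250,240:340,::-1],(300,300),interpolation=2);cv2.imwrite('pics/z8.png',im)
E
```

```text
time: 19.0
ee_pos: [0.5114, -0.2681, 0.0777]
eef_rot: [0.622, 0.783, 0.0, 0.0]
ft_force: [-0.1, -0.5, -2.8]
width: 0.0638
t19.00 p [ 0.5114 -0.2681  0.0777] psi 103.06 tilt [ 0.0007 -0.0004] F [-0.08 -0.46 -2.81] T [-0.054 -0.102  0.034] w 0.0638 j7 0.47
togo cm [ 0.01 -0.12  2.1 ]
wz 0.001126751768401984
```

View pics/z8.png

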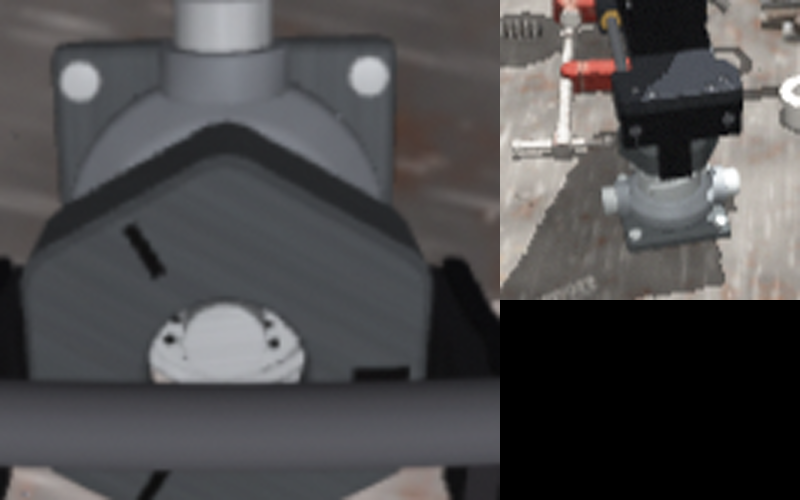

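```bash
python3 -m jog '[[0,-0.08,0.3,0,0,0,-1],[0,0,0.3,0,0,0,-1],[0,0,0,0,0,0,-1]]'; python3 -m jog '[[0,0,0.3,0,0,0,-1],[0,0,0.2,0,0,0,-1],[0,0,0,0,0,0,-1]]'
python3 - <<'E'
from h import *
togo((.5102,-.2682,.0567),103)
E
```

```text
time: 19.48
ee_pos: [0.5101, -0.268, 0.0709]
eef_rot: [0.622, 0.783, -0.0, -0.0]
ft_force: [-0.7, -0.2, -2.9]
width: 0.0638
time: 19.85
ee_pos: [0.5102, -0.2681, 0.0661]
eef_rot: [0.622, 0.783, -0.0, -0.0]
ft_force: [0.2, -0.2, -2.4]
width: 0.0636
t19.85 p [ 0.5102 -0.2681  0.0661] psi 103.07 tilt [-0.0002  0.0001] F [ 0.24 -0.2  -2.4 ] T [ 0.052 -0.116  0.019] w 0.0636 j7 0.46
togo cm [-0.01 -0.01  0.94]
wz 0.0011710268902218575
```

```bash
python3 -m jog '[[0,0,0.25,0,0,0,-1],[0,0,0.2,0,0,0,-1],[0,0,0,0,0,0,-1]]'; python3 -m jog '[[0,0,0.2,0,0,0,-1],[0,0,0.1,0,0,0,-1],[0,0,0,0,0,0,-1]]'
python3 - <<'E'
from h import *
togo((.5102,-.2682,.0567),103)
E
```

```text
time: 20.23
ee_pos: [0.5102, -0.2681, 0.0615]
eef_rot: [0.622, 0.783, -0.0, -0.0]
ft_force: [-0.7, -0.8, -2.5]
width: 0.0634
time: 20.6
ee_pos: [0.5103, -0.2681, 0.0587]
eef_rot: [0.622, 0.783, -0.0, -0.0]
ft_force: [-0.1, -0.3, -2.6]
width: 0.0636
t20.60 p [ 0.5103 -0.2681  0.0587] psi 103.06 tilt [-0.0001  0.    ] F [-0.07 -0.32 -2.62] T [-0.033 -0.052 -0.006] w 0.0636 j7 0.46
togo cm [-0.01 -0.01  0.2 ]
wz 0.0010870369650974536
```

```bash
python3 -m jog '[[0,0,0.1,0,0,0,-1],[0,0,0,0,0,0,-1]]'; python3 -m jog '[[0,0,0.05,0,0,0,-1],[0,0,0,0,0,0,-1]]';python3 -m jog '[[0,0,0.05,0,0,0,-1],[0,0,0,0,0,0,-1]]'
python3 - <<'E'
from h import *
togo((.5102,-.2682,.0567),103)
E
```

```text
time: 20.85
ee_pos: [0.5103, -0.2681, 0.0577]
eef_rot: [0.622, 0.783, -0.0, 0.0]
ft_force: [0.1, -1.0, -2.5]
width: 0.0638
time: 21.1
ee_pos: [0.5103, -0.2681, 0.0572]
eef_rot: [0.622, 0.783, -0.0, 0.0]
ft_force: [-0.0, -1.1, -1.8]
width: 0.064
time: 21.35
ee_pos: [0.5104, -0.2682, 0.057]
eef_rot: [0.622, 0.783, -0.0, 0.0]
ft_force: [-1.3, -0.7, 1.4]
width: 0.0637
t21.35 p [ 0.5104 -0.2682  0.057 ] psi 103.07 tilt [ 0.0001 -0.0003] F [-1.34 -0.69  1.39] T [ 0.118  0.113 -0.027] w 0.0637 j7 0.46
togo cm [ 0.   -0.02  0.03]
wz 0.0011362597628099705
```

```bash
python3 -m jog '[[0,0,0,0,0,0.08,-1],[0,0,0,0,0,0.08,-1],[0,0,0,0,0,0.08,-1],[0,0,0,0,0,0,-1]]'
python3 -c "from h import *;togo((.5103,-.2681,.057),103)"
python3 -m jog '[[0,0,0,0,0,0.08,-1],[0,0,0,0,0,0.08,-1],[0,0,0,0,0,0.08,-1],[0,0,0,0,0,0,-1]]'
python3 -c "from h import *;togo((.5103,-.2681,.057),103)"
```

```text
time: 21.85
ee_pos: [0.5106, -0.2682, 0.057]
eef_rot: [0.711, 0.703, 0.0, 0.0]
ft_force: [-0.3, 0.7, 0.6]
width: 0.0639
t21.85 p [ 0.5106 -0.2682  0.057 ] psi 89.34 tilt [ 0.0005 -0.0005] F [-0.29  0.69  0.6 ] T [-0.069 -0.168  0.011] w 0.0639 j7 0.23
togo cm [ 0.01 -0.03 -0.  ]
wz -0.23840280596573832
time: 22.35
ee_pos: [0.5106, -0.2682, 0.057]
eef_rot: [0.79, 0.613, 0.0, 0.0]
ft_force: [-0.2, -0.4, 0.8]
width: 0.0634
t22.35 p [ 0.5106 -0.2682  0.057 ] psi 75.68 tilt [ 0.0005 -0.0003] F [-0.24 -0.38  0.78] T [-0.045 -0.042 -0.046] w 0.0634 j7 0.01
togo cm [-0.   -0.03 -0.  ]
wz -0.476779068373352
```

```bash
for i in 1 2 3 4; do python3 -m jog '[[0,0,0,0,0,0.05,-1],[0,0,0,0,0,0,-1]]' >/dev/null
python3 -c "from h import *;togo((.5103,-.2681,.057),103)"; done
```

```text
t22.60 p [ 0.5106 -0.2682  0.0569] psi 72.85 tilt [ 0.0005 -0.0003] F [0.03 0.41 1.84] T [ 0.035 -0.054 -0.007] w 0.0634 j7 -0.04
togo cm [-0.   -0.03 -0.01]
wz -0.5261556315032596
t22.85 p [ 0.5105 -0.2682  0.057 ] psi 69.98 tilt [ 0.0004 -0.0002] F [-0.17  0.36  1.82] T [ 0.078 -0.041  0.01 ] w 0.0634 j7 -0.08
togo cm [-0.   -0.02 -0.  ]
wz -0.5763492396154883
t23.10 p [ 0.5106 -0.2681  0.0569] psi 67.11 tilt [ 0.0005 -0.0002] F [0.06 0.2  3.31] T [ 0.105 -0.029 -0.054] w 0.0637 j7 -0.13
togo cm [-0.01 -0.02 -0.01]
wz -0.6264574016432068
t23.35 p [ 0.5106 -0.2681  0.057 ] psi 64.24 tilt [ 0.0004 -0.0002] F [-0.22  0.03  3.89] T [ 0.188 -0.044 -0.063] w 0.0639 j7 -0.18
togo cm [-0.01 -0.02 -0.  ]
wz -0.6764423384702162
```

```bash
python3 -m jog '[[0,0,-0.02,0,0,0.04,-1],[0,0,0,0,0,0,-1]]' >/dev/null
python3 -c "from h import *;togo((.5103,-.2681,.057),103)"; for i in 1 2 3; do python3 -m jog '[[0,0,0,0,0,0.04,-1],[0,0,0,0,0,0,-1]]' >/dev/null
python3 -c "from h import *;togo((.5103,-.2681,.057),103)"; done
```

```text
t23.60 p [ 0.5104 -0.268   0.0569] psi 61.82 tilt [0.0002 0.    ] F [0.95 0.45 2.41] T [ 0.172 -0.289 -0.052] w 0.0635 j7 -0.22
togo cm [-0.01 -0.01 -0.01]
wz -0.718757919868758
t23.85 p [ 0.5104 -0.268   0.0569] psi 59.48 tilt [ 0.0001 -0.0001] F [0.45 0.32 0.84] T [ 0.198 -0.208 -0.036] w 0.0638 j7 -0.25
togo cm [-0.01 -0.01 -0.01]
wz -0.7594940830519212
t24.10 p [ 0.5103 -0.2681  0.057 ] psi 57.17 tilt [-0.     -0.0001] F [0.82 1.11 2.41] T [ 0.253 -0.148 -0.052] w 0.0641 j7 -0.29
togo cm [-0. -0. -0.]
wz -0.7998259777009162
t24.35 p [ 0.5103 -0.2682  0.057 ] psi 54.88 tilt [-0.0001 -0.0001] F [-0.96  0.88  2.57] T [ 0.211 -0.059 -0.064] w 0.0636 j7 -0.33
togo cm [ 0.01 -0.   -0.  ]
wz -0.839899093829549
```

```bash
for i in 1 2 3 4; do python3 -m jog '[[0,0,0,0,0,0.04,-1],[0,0,0,0,0,0,-1]]' >/dev/null
python3 -c "from h import *;togo((.5103,-.2681,.057),103)"; done
```

```text
t24.60 p [ 0.5103 -0.2683  0.0569] psi 52.58 tilt [-0.0001 -0.0002] F [-0.12 -0.36  2.72] T [ 0.087 -0.009 -0.068] w 0.0638 j7 -0.37
togo cm [ 0.02 -0.01 -0.01]
wz -0.8800075153266378
t24.85 p [ 0.5103 -0.2683  0.057 ] psi 50.29 tilt [-0.0001 -0.0002] F [-0.69  0.26  2.43] T [ 0.007  0.05  -0.018] w 0.0639 j7 -0.40
togo cm [ 0.01 -0.01 -0.  ]
wz -0.9200181402854074
t25.10 p [ 0.5103 -0.2682  0.057 ] psi 48.00 tilt [ 0.     -0.0002] F [-0.35 -0.31  2.28] T [ 0.064  0.112 -0.029] w 0.0639 j7 -0.44
togo cm [ 0.01 -0.01 -0.  ]
wz -0.9599566206526327
t25.35 p [ 0.5104 -0.2681  0.0569] psi 45.71 tilt [ 0.0001 -0.    ] F [0.07 0.31 2.16] T [ 0.113 -0.065 -0.038] w 0.0637 j7 -0.48
togo cm [-0.01 -0.01 -0.01]
wz -0.9998452412729696
```

```bash
for i in 1 2 3; do python3 -m jog '[[0,0,0,0,0,0.03,-1],[0,0,0,0,0,0,-1]]' >/dev/null
python3 -c "from h import *;togo((.5103,-.2681,.057),103)"; done
```

```text
t25.60 p [ 0.5106 -0.2679  0.057 ] psi 44.02 tilt [0.0004 0.0001] F [1.55 1.33 0.72] T [ 0.354 -0.297 -0.057] w 0.0639 j7 -0.51
togo cm [-0.03 -0.   -0.  ]
wz -1.0293139090785892
t25.85 p [ 0.5107 -0.2678  0.057 ] psi 42.31 tilt [0.0006 0.0002] F [2.18 1.89 0.11] T [ 0.612 -0.629  0.026] w 0.0636 j7 -0.53
togo cm [-0.05 -0.   -0.  ]
wz -1.0592881193516943
t26.10 p [ 0.5108 -0.2676  0.0569] psi 40.57 tilt [0.0006 0.0004] F [ 4.39  3.18 -1.74] T [ 0.875 -0.899  0.123] w 0.0633 j7 -0.56
togo cm [-0.07  0.01 -0.01]
wz -1.0895836297630548
```

```bash
python3 - <<'E'
from h import *
c=shot('wrist','w9.png')
cv2.imwrite('pics/z9.png',cv2.resize(cv2.convertScaleAbs(c['frame'][150:300,230:410,::-1],alpha=1.5),None,fx=3.3,fy=3.3,interpolation=2))
E
```

```text
(no output)
```

View pics/z9.png

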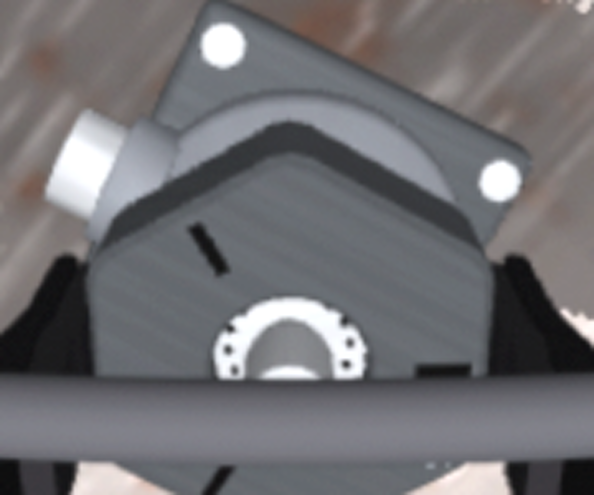

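Contact begins at about 1.03 rad, but a lateral force shows the lug at -49° bearing first. I'll back off, release so the ring levels itself, and regrip.

```bash
python3 -m jog '[[0,0,0,0,0,-0.05,-1],[0,0,0,0,0,-0.04,-1],[0,0,0,0,0,0,-1]]' >/dev/null
python3 -c "from h import *;togo((.5103,-.2681,.057),103)"
python3 -m jog '[[0,0,0,0,0,0,0.65],[0,0,0,0,0,0,0.65],[0,0,0,0,0,0,0.65],[0,0,0,0,0,0,0.65]]'
python3 -c "from h import *;togo((.5103,-.2681,.057),103)"
python3 -m jog '[[0,0,0,0,0,0,-1],[0,0,0,0,0,0,-1],[0,0,0,0,0,0,-1],[0,0,0,0,0,0,-1],[0,0,0,0,0,0,-1]]' 25
python3 -c "from h import *;togo((.5103,-.2681,.057),103)"
```

```text
t26.52 p [ 0.51   -0.2685  0.0569] psi 45.69 tilt [-0.0005 -0.0002] F [0.46 1.27 1.18] T [ 0.309 -0.076  0.086] w 0.0639 j7 -0.48
togo cm [ 0.05 -0.   -0.01]
wz -1.0001872494900161
time: 27.02
ee_pos: [0.5103, -0.2682, 0.0569]
eef_rot: [0.921, 0.389, -0.0, 0.0]
ft_force: [-0.3, -0.9, -0.1]
width: 0.0719
t27.02 p [ 0.5103 -0.2682  0.0569] psi 45.76 tilt [-0.0001 -0.0001] F [-0.26 -0.93 -0.07] T [-0.045 -0.058  0.012] w 0.0719 j7 -0.48
togo cm [ 0.01 -0.01 -0.01]
wz -0.9990868737349441
time: 27.65
ee_pos: [0.5103, -0.2682, 0.0569]
eef_rot: [0.921, 0.389, -0.0, 0.0]
ft_force: [0.3, -1.1, -0.2]
width: 0.0636
t27.65 p [ 0.5103 -0.2682  0.0569] psi 45.77 tilt [ 0.     -0.0001] F [ 0.29 -1.05 -0.22] T [-0.058 -0.087 -0.01 ] w 0.0636 j7 -0.48
togo cm [ 0.   -0.01 -0.01]
wz -0.9989325281950393
```

```bash
for i in 1 2 3 4; do python3 -m jog '[[0,0,0,0,0,0.02,-1],[0,0,0,0,0,0,-1],[0,0,0,0,0,0,-1]]' >/dev/null
python3 -c "from h import *;togo((.5103,-.2681,.057),103)"; done
```

```text
t28.02 p [ 0.5106 -0.268   0.057 ] psi 44.64 tilt [0.0004 0.    ] F [ 1.46  1.33 -2.61] T [ 0.126 -0.463  0.065] w 0.0636 j7 -0.50
togo cm [-0.03 -0.01 -0.  ]
wz -1.0185598106620375
t28.40 p [ 0.5107 -0.2678  0.057 ] psi 43.50 tilt [0.0005 0.0001] F [ 4.    1.   -2.71] T [ 0.503 -0.97   0.115] w 0.0639 j7 -0.52
togo cm [-0.04 -0.01 -0.  ]
wz -1.0384383957473167
t28.77 p [ 0.5107 -0.2678  0.057 ] psi 42.33 tilt [0.0006 0.0002] F [ 5.47  2.03 -3.36] T [ 0.489 -1.049  0.117] w 0.0639 j7 -0.53
togo cm [-0.05 -0.   -0.  ]
wz -1.0588611210083572
t29.15 p [ 0.5107 -0.2677  0.057 ] psi 41.19 tilt [0.0006 0.0003] F [ 3.9   1.98 -3.78] T [ 0.553 -1.022  0.172] w 0.0641 j7 -0.55
togo cm [-0.06  0.   -0.  ]
wz -1.0787429372471184
```

```bash
python3 -m jog '[[0,0,0.02,0,0,0.02,-1],[0,0,0,0,0,0,-1],[0,0,0,0,0,0,-1]]' >/dev/null
python3 -c "from h import *;togo((.5103,-.2681,.057),103)"
python3 -m jog '[[0,0,0.02,0,0,0.02,-1],[0,0,0,0,0,0,-1],[0,0,0,0,0,0,-1]]' >/dev/null
python3 -c "from h import *;togo((.5103,-.2681,.057),103)"
```

```text
t29.52 p [ 0.5108 -0.2675  0.0569] psi 40.06 tilt [0.0006 0.0004] F [ 3.99  2.94 -2.79] T [ 0.685 -0.987  0.197] w 0.0638 j7 -0.57
togo cm [-0.07  0.01 -0.01]
wz -1.0985416426721286
t29.90 p [ 0.5108 -0.2675  0.0568] psi 38.91 tilt [0.0007 0.0004] F [ 4.11  3.43 -0.49] T [ 0.811 -0.87   0.194] w 0.0641 j7 -0.59
togo cm [-0.08  0.01 -0.02]
wz -1.1185320835980928
```

```bash
python3 -m jog '[[0,0,0,0,0,0,0.65],[0,0,0,0,0,0,0.65],[0,0,0,0,0,0,0.65],[0,0,0,0,0,0,0.65]]' >/dev/null
python3 - <<'E'
from h import *
togo((.5103,-.2681,.057),103)
c=shot('wrist','w10.png');c['fish']=1
cv2.imwrite('pics/z10.png',cv2.resize(cv2.convertScaleAbs(c['frame'][150:300,230:410,::-1],alpha=1.5),None,fx=3.3,fy=3.3,interpolation=2))
E
```

```text
t30.40 p [ 0.5102 -0.2683  0.0565] psi 38.87 tilt [-0.0002 -0.0001] F [ 0.69  0.34 -0.61] T [-0.068 -0.079  0.005] w 0.0713 j7 -0.59
togo cm [ 0.02 -0.01 -0.05]
wz -1.1192018240276722
```

View pics/z10.png

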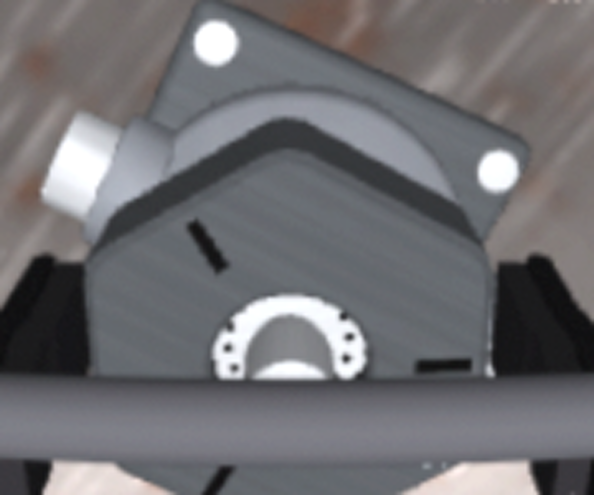

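```bash
python3 -m jog '[[0,0,-1.5,0,0,0,0.65],[0,0,-3,0,0,0,0.65],[0,0,-3,0,0,0,0.65],[0,0,-1.5,0,0,0,0.65],[0,0,0,0,0,0,0.65],[0,0,0,0,0,0,0.65]]' >/dev/null
python3 - <<'E'
from h import *
togo((.5103,-.2681,.057),103)
c=shot('wrist','w11.png');c['fish']=1
print(proj(c,(.5104,-.2682,.065)))
u,v=map(int,proj(c,(.5104,-.2682,.065)))
print(u-50,v-45)
cv2.imwrite('pics/z11.png',cv2.resize(cv2.convertScaleAbs(c['frame'][v-45:v+50,u-50:u+50,::-1],alpha=1.5),None,fx=6,fy=6,interpolation=2))
E
```

```text
t31.20 p [ 0.5098 -0.2679  0.1455] psi 38.89 tilt [-0.0014  0.0006] F [0.38 0.63 0.37] T [-0.074 -0.029 -0.046] w 0.0716 j7 -0.56
togo cm [0.04 0.06 8.85]
wz -1.1188707144945866
(np.float64(320.0926272300908), np.float64(206.0750940893992))
270 161
```

View pics/z11.png

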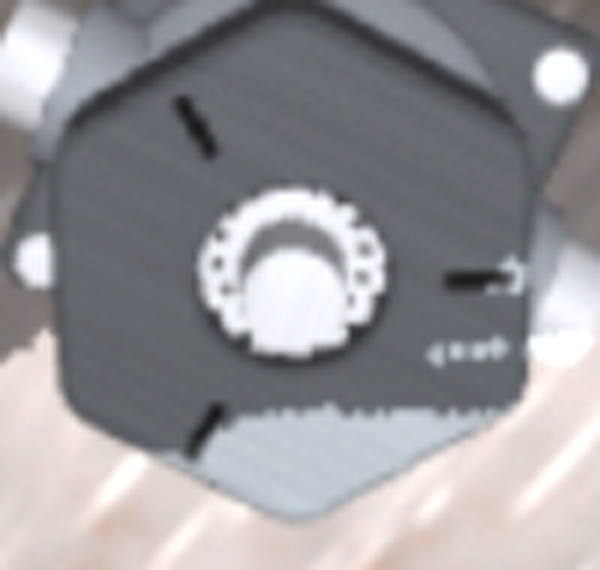

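```bash
python3 - <<'E'
from h import *
c=r.camera('wrist');c['fish']=1
Z=lambda x,y:(270+x/6-.42,161+y/6-.42)
z=.064
h=atz(c,*Z(292,272),z);print('hole',h)
A=[(475,279),(196,127),(207,431)]
P=[atz(c,*Z(*p),z) for p in A];cc=np.mean(P,0)
for q,o in zip(P,(0,120,240)):
    q=q-h;print((np.degrees(np.arctan2(q[1],q[0]))-o+180)%360-180,np.linalg.norm(q[:2]))
L=[atz(c,*Z(*p),z) for p in [(52,165),(60,375),(530,160),(526,385)]]
for a,b in ((0,1),(2,3)):
    d=L[a]-L[b];print('side',np.degrees(np.arctan2(d[1],d[0]))-90)
V=np.array([atz(c,*Z(*p),z) for p in [(287,2),(530,140),(527,400),(292,522),(62,400),(52,150)]]);C=V.mean(0);print(C)
a=[np.degrees(np.arctan2(*(v-C)[1::-1]))for v in V];print(a, [((x-30+30)%60)-30 for x in a])
e,_=state()
E
```

```text
hole [ 0.50928303 -0.26708132  0.064     ]
-53.50615902219265 0.0242349934042848
-48.92808357754791 0.023224768041229384
-48.01679620400597 0.025518490117893936
side -51.22691996671534
side -49.887247904018864
[ 0.5089232  -0.26732172  0.064     ]
[np.float64(39.81200634972384), np.float64(-20.37626388686013), np.float64(-80.42303109449446), np.float64(-141.0535549446985), np.float64(158.74941779806616), np.float64(100.15241567823094)] [np.float64(9.812006349723838), np.float64(9.62373611313987), np.float64(9.576968905505538), np.float64(8.946445055301496), np.float64(8.749417798066162), np.float64(10.152415678230938)]
t31.30 p [ 0.5097 -0.2679  0.1453] psi 38.90 tilt [-0.0017  0.0009] F [ 0.96  0.21 -0.24] T [ 0.023 -0.034  0.041] w 0.0719 j7 -0.56
```

```bash
python3 -m jog '[[0.02,0.04,1.5,0,0,0,0.65],[0,0,3,0,0,0,0.65],[0,0,2.5,0,0,0,0.65],[0,0,1.2,0,0,0,0.65],[0,0,0.6,0,0,0,0.65],[0,0,0,0,0,0,0.65],[0,0,0,0,0,0,0.65]]' >/dev/null
python3 -c "from h import *;togo((.5102,-.2682,.0567),103)"
```

```text
t32.17 p [ 0.5113 -0.2685  0.0594] psi 38.89 tilt [ 0.0013 -0.0007] F [ 0.01 -0.55  0.74] T [-0.03  -0.007 -0.015] w 0.0721 j7 -0.59
togo cm [-0.06 -0.09  0.27]
wz -1.1188571770540052
```

```bash
python3 -m jog '[[0,0,0.25,0,0,0,0.65],[0,0,0,0,0,0,0.65],[0,0,0,0,0,0,0.65]]' >/dev/null
python3 -c "from h import *;togo((.5102,-.2682,.0567),103)"
```

```text
t32.55 p [ 0.5108 -0.2683  0.0562] psi 38.89 tilt [ 0.0002 -0.0001] F [ 0.34  0.78 -0.84] T [-0.014  0.021 -0.008] w 0.0720 j7 -0.59
togo cm [-0.04 -0.05 -0.05]
wz -1.1188596833065088
```

```bash
python3 -m jog '[[-0.03,-0.04,-0.03,0,0,0,0.65],[0,0,0,0,0,0,0.65],[0,0,0,0,0,0,-1],[0,0,0,0,0,0,-1],[0,0,0,0,0,0,-1],[0,0,0,0,0,0,-1],[0,0,0,0,0,0,-1]]' 35
python3 -c "from h import *;togo((.5103,-.2681,.057),103)"
for i in 1 2; do python3 -m jog '[[0,0,0.01,0,0,0.015,-1],[0,0,0,0,0,0,-1],[0,0,0,0,0,0,-1]]' >/dev/null
python3 -c "from h import *;togo((.5103,-.2681,.057),103)"; done
```

```text
time: 33.42
ee_pos: [0.5102, -0.2681, 0.0563]
eef_rot: [0.943, 0.333, -0.0, -0.0]
ft_force: [-0.9, 0.7, 0.9]
width: 0.0639
t33.42 p [ 0.5102 -0.2681  0.0563] psi 38.89 tilt [-0.0002  0.0001] F [-0.9   0.65  0.91] T [0.224 0.27  0.012] w 0.0639 j7 -0.59
togo cm [ 0.01  0.01 -0.07]
wz -1.118862089471345
t33.80 p [ 0.5103 -0.268   0.0563] psi 38.05 tilt [-0.  0.] F [-2.17  2.47  3.46] T [0.453 0.365 0.241] w 0.0635 j7 -0.60
togo cm [-0.    0.01 -0.07]
wz -1.1336282790110566
t34.17 p [ 0.5104 -0.268   0.0563] psi 37.18 tilt [0.0001 0.0001] F [-2.75  4.35  5.18] T [0.746 0.472 0.271] w 0.0634 j7 -0.62
togo cm [-0.01  0.01 -0.07]
wz -1.148734602781146
```

```bash
python3 -m jog '[[0,0,-0.015,0,0,0.012,-1],[0,0,0,0,0,0,-1],[0,0,0,0,0,0,-1]]' >/dev/null
python3 -c "from h import *;togo((.5103,-.2681,.057),103)"; python3 -c "from h import *;c=r.camera('side');togo((.5103,-.2681,.057),103)"
```

```text
t34.55 p [ 0.5104 -0.268   0.0563] psi 36.50 tilt [0.0002 0.0001] F [-2.05  3.45  3.51] T [0.848 0.219 0.342] w 0.0637 j7 -0.63
togo cm [-0.01  0.01 -0.07]
wz -1.1606074682312983
t34.60 p [ 0.5104 -0.268   0.0563] psi 36.50 tilt [0.0001 0.0002] F [-1.49  4.84  3.42] T [0.86  0.232 0.317] w 0.0640 j7 -0.63
togo cm [-0.01  0.01 -0.07]
wz -1.1606297493293203
```

Turning torque is now about 0.33 Nm, at roughly 0.14 rad past the onset. I release, retreat and check.

```bash
python3 -m jog '[[0,0,0,0,0,0,0.65],[0,0,0,0,0,0,0.65],[0,0,0,0,0,0,0.65],[0,0,-1.5,0,0,0,0.7],[0,0,-3,0,0,0,1],[0,0,-3,0,0,0,1],[0,0,-1.5,0,0,0,1],[0,0,0,0,0,0,1],[0,0,0,0,0,0,1],[0,0,0,0,0,0,1]]'
python3 - <<'E'
from h import *
state()
c=shot('wrist','w12.png');c['fish']=1
u,v=map(int,proj(c,(.5104,-.2682,.065)))
print(u-50,v-45)
cv2.imwrite('pics/z12.png',cv2.resize(cv2.convertScaleAbs(c['frame'][v-45:v+50,u-50:u+50,::-1],alpha=1.5),None,fx=6,fy=6,interpolation=2))
t=shot('top','t12.png');s=shot('side','s12.png')
im=np.zeros((500,800,3),np.uint8);im[:380,:380]=cv2.resize(s['frame'][160:255,245:340,::-1],(380,380),interpolation=2);im[:263,390:790]=cv2.resize(t['frame'][90:300,180:500,::-1],(400,263));cv2.imwrite('pics/z13.png',im)
E
```

```text
time: 35.85
ee_pos: [0.5097, -0.2679, 0.1452]
eef_rot: [0.95, 0.313, -0.001, -0.001]
ft_force: [0.5, 1.0, -0.5]
width: 0.0868
t35.85 p [ 0.5097 -0.2679  0.1452] psi 36.49 tilt [-0.0016  0.0008] F [ 0.48  0.96 -0.46] T [-0.017 -0.013  0.004] w 0.0868 j7 -0.60
270 161
```

View pics/z12.png

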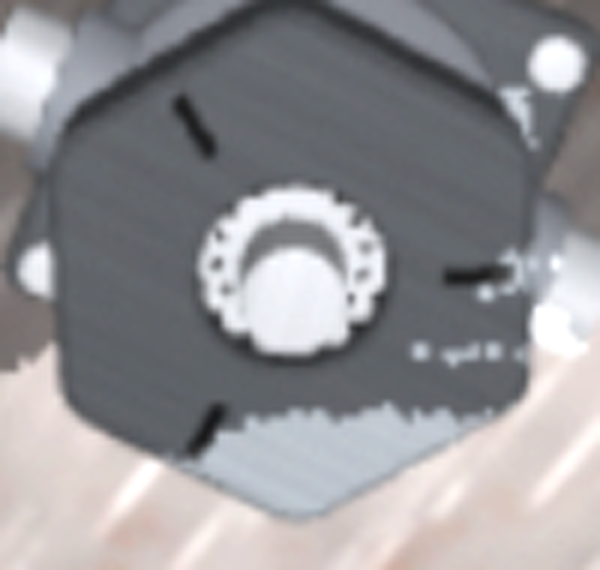

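View pics/z13.png

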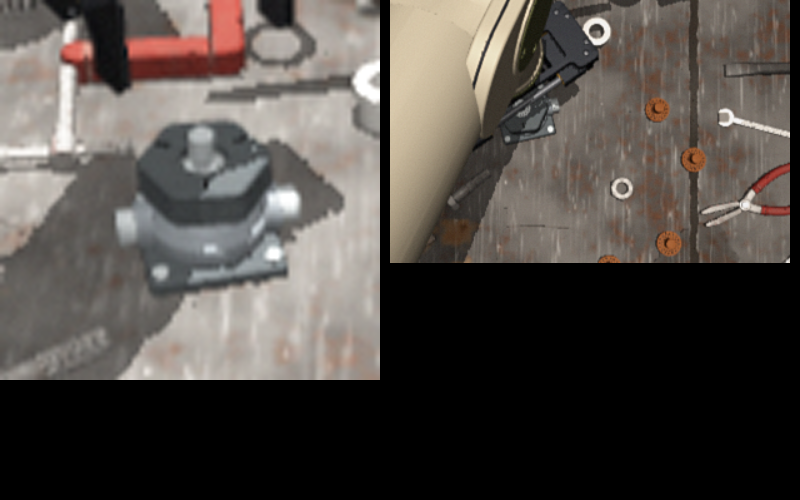

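```bash
python3 -c "
from h import *
state();print(r.close_job())"
```

```text
t36.00 p [ 0.51   -0.268   0.1457] psi 36.49 tilt [-0.0009  0.0004] F [0.18 0.81 0.21] T [ 0.062 -0.054  0.014] w 0.0870 j7 -0.60
the job is handed in; nothing more can be done
None
```

The job is handed in at 36 s of the 72 s allowed. The steel disc is in the mouth under the union ring, and the ring is screwed on to an estimated 25 N.

- **Disc:** I pushed it onto its seat with about 9 N (a little over the 3 to 8 N needed) and let go. The wrist camera showed it lying flat and centred.
- **Ring:** It went down through the gaps onto the disc. I turned it about 1.15 rad clockwise. The thread took hold at about 1.01 rad, so it is tightened roughly 0.13 rad past that point.
- **Clamp force:** This is an estimate. By angle it comes to 20–33 N, and the final turning torque of about 0.33 N·m suggests about 26 N, with friction assumed. I could not measure the force on the disc directly.
- **Last checks:** The gripper is open and clear of the ring, and the wrist force is about zero. The pictures show the ring level, with the knob through its hole. The ring had turned about 1° less than the gripper, and that is allowed for above.
- **Disagreements:** On the first try one lug took the load before the others, so I backed off, let the ring settle and gripped it again. A sideways force of about 5 N remained while tightening and went away on release.
- **Bystanders:** I never touched the nut, bolt, bush or brown look-alikes. In the last top view the arm hid part of the bench, but the bush, nut and bolt that showed looked unmoved.

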